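# Click the removable handle onto the skillet and draw it onto the cooking zone

### The job

The skillet on the portable induction hob has had its removable handle taken off, and the steel stub for it sits a little loose and askew in its fork. Pick up the handle, feel for the stub and slide the socket gently onto it until it is fully home and the brass spring button pops up through the hole, without shoving the skillet out of its place meanwhile; then draw the skillet by its locked handle, flat on the glass, until it stands centred in the white ring, and let go. Do not touch the skillet itself and do not disturb the other things.

Things in the scene. Friction and masses are not known exactly. Their poses are not given: they have to be found in the camera images.
- pan: Blue enamelled cast-iron skillet, cream inside, about 2 kg, loose on the hob: 170 mm across the rim, 132 mm across the base, 46 mm high. Origin: centre of its underside; z up. A fork on its own -x side, roughly towards the robot, carries a level steel stub for the handle; a small loop is on the other side (+x). A level push or pull of only 9 to 15 N makes the pan skid on the glass.
- stub_pin (a point): Upright pin in the fork, 96 mm from the pan's centre along the pan's -x and 29 mm above its underside, on the stub's axis; axes as the pan's (not the stub's). The stub, 22 wide and 12 mm high, runs from here along the pan's -x and ends 62 mm from the pin; its last 5 mm taper by 0.5 mm a side (1 mm above and below). Round the pin it has a knuckle of 14 mm radius, 20 mm high, where a handle's mouth stops when home.
- fork (a point): Middle of the fork between pin and pan, 84 mm from the pan's centre. The stub has play in the fork: it may stand askew by up to 0.12 rad to either side of the pan's -x (tip up to 7 mm off), held by slight friction (0.02 N m); this is not measured: find it by feel, or look. Pushed on its end off centre it swings to its stop. Socket and stub fit with 1 mm to spare a side; more than about 1.5 mm off, the socket meets the tip and stops.
- button (a joint): Spring button in m: 0 = fully up (a round brass pin 9 mm across, 5 mm proud of the stub's top face, 44 mm from the pin of the fork), 0.005 = flush. The socket's sloping lip presses it down (about 3 to 6 N along the stub) as it slides on; it springs up only under the socket's hole, when the mouth is within about 1.5 mm of the knuckle, and then locks the handle.
- handle: Loose pan handle, 163 mm long, 0.18 kg, with a small wire loop of 18 mm more at the tail. Black grip 24 mm wide, 22 mm high and 106 mm long, then a copper band, a grey collar and the steel socket. Origin: under its middle, on its underside, 11 mm below its axis; x along the handle towards the open mouth, z out of its top side (with the round hole and raised lip). It lies on its underside.
- handle_center (a point): Place to grip the handle: on the axis of its black grip, 11 mm above its underside, 14 mm behind its centre of mass; axes as the handle's. The grip reaches from 40 mm ahead of this point to 66 mm behind it.
- handle_mouth (a point): Centre of the open mouth of the handle's socket, on the axis, 97 mm from handle_center along the handle's +x; axes as the handle's. The socket is a flat steel tube, 29 by 19 mm outside, 24 by 14 mm inside, 50 mm deep, with a lip over the mouth that slopes up to 15 mm above the axis. An 11 mm round hole in its top wall is 30 mm behind the mouth.
- zone (a point): Centre of the white ring (190 mm across) printed on the black glass of the portable induction hob, at glass height, 40 mm above the worktop. The hob, 290 deep and 230 wide, is fixed where it stands; its touch keys are along its front edge.
- mug: Green and white mug, 90 mm across, 107 mm high, on the right; a bystander. Origin: centre of its underside.
- jar: Small glass jar with a red lid, 58 mm across, 86 mm high, at the back behind the dish rack; a bystander. Origin: centre of its underside.
- lemon: Lemon, 71 x 53 x 51 mm, behind the dish rack; a bystander. Origin at its underside.

How it is judged:
On the way, in this order (a step that is already met when the one before it is completed fails the run):
1. the handle is fully home on the stub (mouth within 4 mm of the knuckle) and the spring button is up through the hole (distance between handle_mouth and stub_pin below 0.018 m and x of handle_mouth in the frame of stub_pin below -0.01 m and z of handle_mouth in the frame of stub_pin between -0.003 and 0.003 m and angle between the x axis of handle_mouth and the x axis of stub_pin, either way round below 0.22 rad and angle between the z axis of handle_mouth and the z axis of stub_pin, either way round below 0.09 rad and value of joint button between -0.001 and 0.001 m), for 0.2 s.
2. the skillet, its handle still locked on, stands centred in the white ring, within 15 mm (all of step 1 and horizontal distance between pan and zone below 0.015 m), for 0.2 s.
At the end, for the whole second after the job is handed in: The handle is home on the stub (mouth within 4 mm of the knuckle, that is within 18 mm of the pin, and within 3 mm of its height), the button is up through the hole (within 1 mm), and the skillet stands flat on the glass at rest with its centre within 15 mm of the ring's centre, released (all of step 2 and angle between pan's own z axis and vertical below 0.03 rad and z of pan in the frame of zone between -0.004 and 0.004 m and linear speed of pan below 0.01 m/s); the robot touches nothing.
It fails at once if the skillet is shoved more than 8 mm from its place before the handle is home on the stub (its mouth over 19 mm from the pin) (distance of pan from where it was at the start of the episode above 0.008 m and distance between handle_mouth and stub_pin above 0.019 m).
It fails at once if handle and skillet are forced together with more than 30 N before the handle is home (contact force between handle and pan above 30 N and distance between handle_mouth and stub_pin above 0.019 m).
It fails at once if the robot presses on the skillet itself (contact force between any of the fingers, the arm and pan above 2 N).
It fails at once if the skillet is tipped by more than 7 degrees (angle between pan's own z axis and vertical above 0.12 rad).
It fails at once if a bystander is moved by more than 30 mm (distance of any of jar, mug, lemon from where it was at the start of the episode above 0.03 m).
It also fails if it takes over 72 s, if anything falls off the work surface, if the arm or the gripper's body presses on something with over 40 N, if the wrist force passes 120 N, or if a joint passes its speed limit or range.

### The arm

A 6-joint arm with a two-finger parallel gripper is mounted at the origin on a cart in front of the work surface, level with it; the furniture and walls round the work are solid. World frame = base frame: x ahead of the robot, y to its left, z up, the work surface at z = 0. Lengths are in m, angles in rad, forces in N, time in s.
With the tool pointing down it reaches from about 0.35 to 0.85 m from the base axis. Payload 8.1 kg.
Tool frame: the origin (TCP) lies between the finger pads; the fingertips stand 11 mm ahead of it and the grasp point (between the pads) lies 8 mm behind it (tips_ahead is the z of the fingertips in the tool frame, in m); z points along the fingers, y is the line along which they close (so a half turn about z gives the same grasp; the last joint's range is limited). The gripper opens to 93 mm and grips with 3 to 60 N. Pads are 15 mm wide; open, the fingers measure 128 mm over their backs; the gripper's body (75 mm by 188 mm) begins 65 mm behind the grasp point.
Start: joints at [1.138, 0.13, 1.488, -0, 1.523, -0.085], TCP at [0.204, 0.564, 0.23] pointing down, gripper open.
Joint ranges: [-2.96, 2.96], [-0.89, 2.26], [0.02, 2.5], [-1.34, 4.48], [0, 2.73], [-2.66, 2.66]. Speed limits (rad/s): [2.39, 2.39, 2.79, 3.14, 3.14, 3.14].

### API

Orientations are given as a rotation vector (axis times angle).
In Python, from plant import read_state, read_camera, close_job, tips_ahead gives the robot as it stands. The module is installed in compiled form; this text tells all that it offers.
- The arm moves only by the tool move_arm, never from a script. Its argument "plan" is a list of rows, each a list of 7 numbers: the turn, a rotation vector about the tool's x, y, z in units of 6 degrees (1.0 is 6 degrees), then the shift along the tool's x, y, z in units of 25 mm (1.0 is 25 mm), then the finger opening in mm, from 0 to 93. A call has exactly 10 rows; each row shifts and turns the commanded pose from where the row before left it, along the tool's axes as they then stand; what a row does not reach is not made up. A row lasts 1/10 s, in which the tool goes at most 50 mm and 8.59 degrees, less where a joint would pass 70% of its speed; a pose out of reach is approached as far as the arm can. A call is refused whole if a number of a shift passes 1 or a number of a turn 1, either way. A call with a gripper value outside its range is refused whole. The fingers move at their own pace and stop on an object; "force" is the grip in N (left out, the last holds). Time passes only in rows, so rows that do not move let the fingers close, or fill a call up. It gives the time, the measured TCP pose, the force, the opening and the grip force at its end, in the units of the state.
- read_state(): the state, without advancing time (a new reading comes with each control period).
- read_camera(name): name is "side" or "top"; returns a dict with "frame" (420x560x3 uint8, red, green, blue), "z_map" (420x560 float32, m along the optical axis (not along the pixel's ray), 0 where there is no reading), "fx", "fy", "cx", "cy" (pixels), "rvec" (rotation vector, rad) and "tvec" (3), from world to camera coordinates, as OpenCV has them. Camera axes: x right, y down, z forward; pixel columns grow to the right and rows downward; lengths in m; the calibration is good to about 2 mm. A picture is of the moment at which its call begins.
- close_job(): hands the job in; it is judged then, once.
The state is a dict: "t": time; "q": joint angles; "dq": joint speeds; "joint_torque": joint torques, N m; "tool_pos": TCP position; "orientation": TCP orientation; "force": force on the tool from outside, world axes, zero at the start; "wrist_torque": the same for the moment, N m; "opening": finger opening in m; "gripper_force": force on a finger pad.
Only numpy, scipy, OpenCV 4.12 (cv2) and the standard library are available. Lean on these libraries where they do the work, as an engineer would, in place of code of your own. Each camera call takes 0.05 s, during which the arm holds its last target. There are 200 camera calls.

## Working session

There is one attempt and no reset: what is moved stays moved. The work goes in short steps, Python scripts to look and compute and a tool call to move; the robot and the scene stay as the last step left them, time stands still between calls to the robot, and variables do not carry over. Pictures are saved under pics/ and viewed, at most 10 in all, crops included, and the job is handed in when it is done.

Besides the shell and the picture viewer there is one more tool, called after ">>>" as name([rows], argument=value, ...), one row to a line, values as JSON. move_arm: Moves the arm, as the interface text tells. Its arguments: {"type":"object","properties":{"plan":{"type":"array","items":{"type":"array","items":{"type":"number"}}},"force":{"type":"number"}},"required":["plan"]}

```bash
mkdir -p pics; cat > h.py <<'E'
import numpy as np, cv2
from scipy.spatial.transform import Rotation as R
from plant import *
def save(c,name,box=None,s=1):
    f=c['frame'][:,:,::-1]
    if box: f=f[box[1]:box[3],box[0]:box[2]]
    cv2.imwrite('pics/'+name,cv2.resize(f,None,fx=s,fy=s,interpolation=cv2.INTER_CUBIC))
def P(c,u,v,z=None):
    """world point at pixel: by depth, or on plane z"""
    M=R.from_rotvec(np.ravel(c['rvec'])).as_matrix();t=np.ravel(c['tvec'])
    r=np.array([(u-c['cx'])/c['fx'],(v-c['cy'])/c['fy'],1.])
    if z is None: return M.T@(r*c['z_map'][int(round(v)),int(round(u))]-t)
    o=-M.T@t; d=M.T@r; return o+d*(z-o[2])/d[2]
def st():
    s=read_state(); m=R.from_rotvec(s['orientation']).as_matrix()
    print(s['t'],'pos',np.round(s['tool_pos'],4),'F',np.round(s['force'],1),'T',np.round(s['wrist_torque'],2),'open',round(s['opening'],4),s['gripper_force']);print(np.round(m,3)); return s,m
E
python3 - <<'E'
from h import *
import pickle
st();print(tips_ahead)
a=read_camera('top');b=read_camera('side');pickle.dump((a,b),open('c0.pkl','wb'))
save(a,'t0.png',None,1.4);save(b,'s0.png',None,1.4)
E
```

```text
0.0 pos [0.2043 0.5636 0.2286] F [ 0.2  0.4 -0.8] T [-0.04  0.01 -0.02] open 0.0931 0.0
[[-0.94   0.341 -0.001]
 [ 0.341  0.94  -0.002]
 [ 0.    -0.002 -1.   ]]
0.011
```

View pics/t0.png

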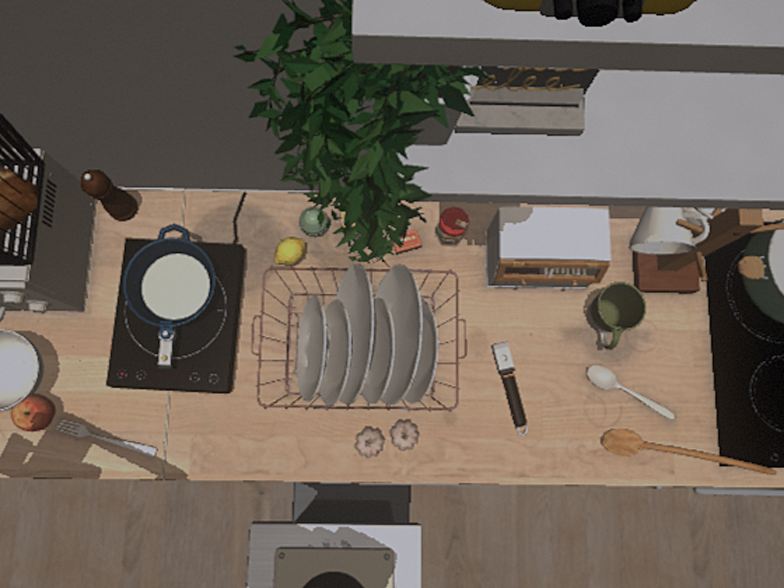

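View pics/s0.png

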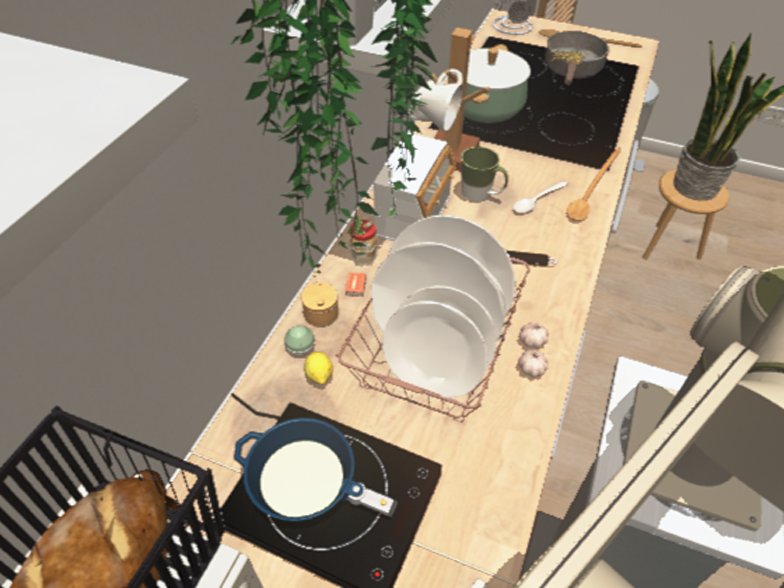

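Top view: pan at (175,287)/1.4, its stub pointing to the robot, ring to its lower right; the handle at (508,390)/1.4 with its mouth (503,348) away from the robot. I'll enlarge both.

```bash
python3 - <<'E'
from h import *
import pickle
a,b=pickle.load(open('c0.pkl','rb'))
f=a['frame'][:,:,::-1]
im=np.hstack([f[195:275,80:175],f[238:318,340:386]])
cv2.imwrite('pics/c1.png',cv2.resize(im,None,fx=5.6,fy=5.6,interpolation=cv2.INTER_CUBIC))
g=b['frame'][:,:,::-1][290:400,155:320]
cv2.imwrite('pics/c2.png',cv2.resize(g,None,fx=4.8,fy=4.8,interpolation=cv2.INTER_CUBIC))
for n,(u,v) in dict(pan=(125,205),mouth=(359,250),grip=(364,275),tail=(371,302),glass=(150,255),stub=(118,250)).items(): print(n,np.round(P(a,u,v),4))
print('px/m',a['fx'],a['tvec'],b['tvec'])
E
```

```text
pan [0.5834 0.3162 0.0469]
mouth [ 0.4775 -0.3117  0.0211]
grip [ 0.4106 -0.324   0.0213]
tail [ 0.3397 -0.3409  0.0234]
glass [0.4519 0.2425 0.0428]
stub [0.4598 0.3154 0.0771]
px/m 466.8199254074228 [-0.10884771  0.55420692  1.18719068] [0.50076313 0.26975642 1.08166481]
```

View pics/c1.png

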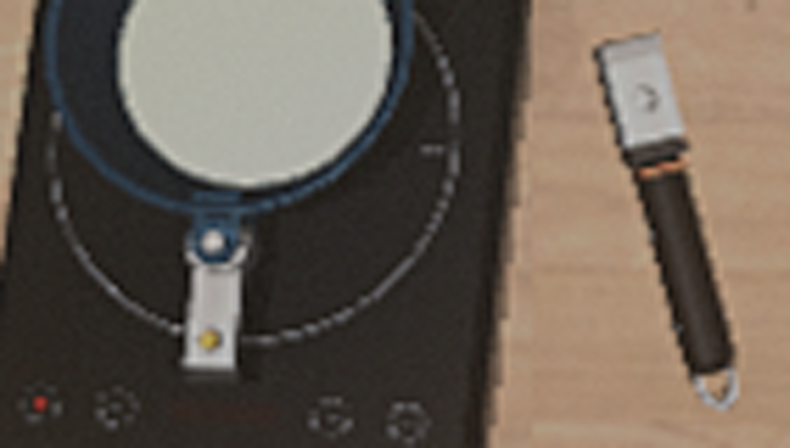

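View pics/c2.png

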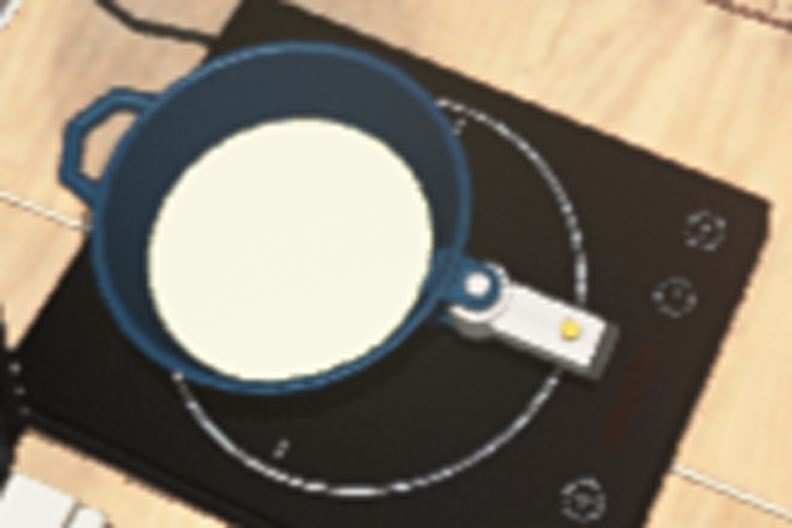

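Stub is slightly askew: button at crop (209,340), pin (213,240), tip corners (183,368)/(237,372). Handle: mouth corners (598,48)/(658,36), hole (648,97), grip tail (711,368). Now metric estimates with both cameras.

```bash
cat > meas.py <<'E'
from h import *
from scipy.optimize import least_squares
def cloud(c):
    v,u=np.mgrid[0:420,0:560];M=R.from_rotvec(np.ravel(c['rvec'])).as_matrix();z=c['z_map']
    p=np.stack([(u-c['cx'])/c['fx']*z,(v-c['cy'])/c['fy']*z,z],-1)-np.ravel(c['tvec'])
    p=p@M; p[z==0]=np.nan; return p
def sel(p,x,y,z): return (p[...,0]>x[0])&(p[...,0]<x[1])&(p[...,1]>y[0])&(p[...,1]<y[1])&(p[...,2]>z[0])&(p[...,2]<z[1])
def circ(q,r0=None):
    f=lambda a:np.hypot(q[:,0]-a[0],q[:,1]-a[1])-a[2]
    s=least_squares(f,[*q.mean(0)[:2],.09],loss='soft_l1',f_scale=.002); return s.x,np.std(s.fun),len(q)
def proj(c,x): return cv2.projectPoints(np.array([x],float),np.ravel(c['rvec']),np.ravel(c['tvec']),np.array([[c['fx'],0,c['cx']],[0,c['fy'],c['cy']],[0,0,1]]),None)[0].ravel()
E
cat > m1.py <<'E'
from meas import *
import pickle
a,b=pickle.load(open('c0.pkl','rb'))
for n,c in (('top',a),('side',b)):
    p=cloud(c); f=c['frame'].astype(int)
    g=p[sel(p,(.40,.47),(.2,.26),(.03,.05))]; print(n,'glass z',np.median(g[:,2]))
    print(' rim',circ(p[sel(p,(.45,.75),(.2,.45),(.0825,.092))]))
    # ring white pixels on glass
    m=sel(p,(.42,.66),(.17,.42),(.034,.046))&(f.min(2)>75)
    uv=np.argwhere(m); q=np.array([P(c,u,v,.04) for v,u in uv]); 
    r,s,k=circ(q); d=abs(np.hypot(*(q[:,:2]-r[:2]).T)-.0945)<.004; print(' ring',circ(q[d]),d.sum())
    q=p[sel(p,(.42,.476),(.27,.35),(.066,.083))]; print(' stub n',len(q),q.mean(0),q.min(0),q.max(0))
    q=p[sel(p,(.30,.52),(-.40,-.26),(.012,.035))]
    if len(q)>50:
        u,s,vt=np.linalg.svd(q[:,:2]-q[:,:2].mean(0)); e=vt[0]*np.sign(vt[0,0]);print(' handle',len(q),q.mean(0),np.arctan2(e[1],e[0]),np.percentile((q[:,:2]-q[:,:2].mean(0))@e,[0,1,99,100]))
c=a
px=lambda X,Y:((X+.5)/5.6-.5+(80 if X<532 else 245),(Y+.5)/5.6-.5+(195 if X<532 else 238))
for n,X,Y,z in [('pin',213,240,.083),('button',209,340,.080),('tipL',183,368,.075),('tipR',237,372,.075),('upL',191,275,.075),('upR',242,275,.075),('mL',598,48,.0205),('mR',658,36,.0205),('hole',648,97,.0205),('gtL',690,375,.018),('gtR',732,362,.018),('bandL',638,175,.02),('bandR',688,160,.02)]:
    print(n,np.round(P(c,*px(X,Y),z),4))
py=lambda X,Y:((X+.5)/4.8-.5+155,(Y+.5)/4.8-.5+290)
for n,X,Y,z in [('pin',480,284,.083),('button',570,328,.080),('tipL',594,379-18,.075),('tipR',613,323,.075)]:
    print('side',n,np.round(P(b,*py(X,Y),z),4))
E
python3 m1.py
```

```text
top glass z 0.03923244298672039
 rim (array([0.58779971, 0.31516184, 0.08210679]), np.float64(0.01959599226537871), 596)
 ring (array([0.58423975, 0.31763781, 0.09535495]), np.float64(0.001937012812394728), 13) 13
 stub n 180 [0.45214035 0.31524496 0.07396455] [0.42930835 0.30375653 0.06691613] [0.47576513 0.3283931  0.08133512]
 handle 592 [ 0.41490587 -0.32555024  0.02009394] 0.24769963221543692 [-0.09646265 -0.09220702  0.07813363  0.07962684]
side glass z 0.03955073489174587
 rim (array([0.5860453 , 0.31477629, 0.08193368]), np.float64(0.010120367841379138), 845)
 ring (array([0.58168598, 0.31112291, 0.09500203]), np.float64(0.0023847699408978853), 33) 33
 stub n 270 [0.45102898 0.3167555  0.07435244] [0.42722273 0.30332073 0.06628447] [0.47597633 0.32757497 0.08257507]
 handle 194 [ 0.37111579 -0.33456847  0.01972948] 0.21787958021373918 [-0.05563356 -0.05287241  0.04959923  0.05233925]
pin [0.4912 0.317  0.083 ]
button [0.4459 0.3162 0.08  ]
tipL [0.4335 0.3285 0.075 ]
tipR [0.4321 0.3041 0.075 ]
upL [0.476  0.3283 0.075 ]
upR [0.4764 0.3052 0.075 ]
mL [ 0.4877 -0.2912  0.0205]
mR [ 0.494  -0.3204  0.0205]
hole [ 0.4644 -0.3151  0.0205]
gtL [ 0.333  -0.3335  0.018 ]
gtR [ 0.3394 -0.3536  0.018 ]
bandL [ 0.4269 -0.3098  0.02  ]
bandR [ 0.4345 -0.334   0.02  ]
side pin [0.4897 0.3133 0.083 ]
side button [0.446  0.3157 0.08  ]
side tipL [0.4316 0.3233 0.075 ]
side tipR [0.4303 0.3046 0.075 ]
```

```bash
cat > m2.py <<'E'
from meas import *
import pickle
a,b=pickle.load(open('c0.pkl','rb'))
for c in (a,b):
    p=cloud(c)
    for x0,x1 in ((.3,.4),(.4,.45),(.45,.5),(.5,.55),(.55,.65)):
        q=p[sel(p,(x0,x1),(-.25,.2),(.0,.6))]; print(x0,np.round(np.nanpercentile(q[:,2],[90,99.5]),3),end=' ')
    print()
px=lambda X,Y:((X+.5)/5.6-.5+80,(Y+.5)/5.6-.5+195)
q=np.array([P(a,*px(X,Y),.04) for X,Y in [(418,15),(445,60),(458,115),(456,160),(430,235),(390,280),(340,318),(270,340),(100,280),(60,205),(50,160),(75,250),(150,325)]])
print('ring top',circ(q))
py=lambda X,Y:((X+.5)/4.8-.5+155,(Y+.5)/4.8-.5+290)
q=np.array([P(b,*py(X,Y),.04) for X,Y in [(445,102),(490,117),(530,150),(558,185),(576,228),(582,280),(560,375),(530,425),(487,460),(432,483),(370,491),(300,480),(240,452),(205,420),(178,378)]])
print('ring side',circ(q))
# pan rim: silhouette in each, blue pixels
for n,c in (('top',a),('side',b)):
    p=cloud(c)
    q=p[sel(p,(.49,.70),(.2,.43),(.075,.09))]; 
    f=lambda s:np.hypot(q[:,0]-s[0],q[:,1]-s[1])-.0835
    s=least_squares(f,[.587,.315],loss='soft_l1',f_scale=.001);print(n,'pan c',s.x)
    l=p[sel(p,(.672,.72),(.25,.38),(.05,.09))]; print(' loop',len(l),l.mean(0) if len(l) else '')
    k=p[sel(p,(.43,.472),(.29,.34),(.068,.0785))]
    A=np.c_[k[:,0]-.45,np.ones(len(k))]; print(' stub line slope',np.linalg.lstsq(A,k[:,1],rcond=None)[0],np.median(k[:,2]))
E
python3 m2.py
```

```text
0.3 [0.133 0.203] 0.4 [0.185 0.243] 0.45 [0.193 0.252] 0.5 [0.245 0.598] 0.55 [0.557 0.598] 
0.3 [0.16  0.208] 0.4 [0.214 0.241] 0.45 [0.228 0.252] 0.5 [0.237 0.592] 0.55 [0.565 0.599] 
ring top (array([0.5452862 , 0.31518426, 0.0959442 ]), np.float64(0.0008552145927798674), 13)
ring side (array([0.54313853, 0.31290872, 0.09525178]), np.float64(0.0010915370606839224), 15)
top pan c [0.58747387 0.31308424]
 loop 115 [0.68486351 0.31453511 0.08363621]
 stub line slope [-0.00881904  0.31539605] 0.07411587501009755
side pan c [0.58560089 0.3163982 ]
 loop 152 [0.68362097 0.31534805 0.08346604]
 stub line slope [-0.04471131  0.31666829] 0.07471522472029005
```

>>> move_arm([
  [0,0,0,0,-1,-0.6,93],
  [0,0,0,0,-1,-0.6,93],
  [0,0,0,0,-1,-0.6,93],
  [0,0,0,0,-1,-0.6,93],
  [0,0,0,0,-1,-0.6,93],
  [0,0,0,0,-1,-0.6,93],
  [0,0,0.53,-1,0,0,93],
  [0,0,0.53,-1,0,0,93],
  [0,0,0.53,-1,0,0,93],
  [0,0,0.53,-1,0,0,93],
])

```text
t: 1.1
tool_pos: [0.2447, 0.3807, 0.3193]
orientation: [-0.886, -3.014, 0.001]
force: [-0.4, 0.8, -0.1]
opening: 0.0928
gripper_force: 0.0
```

>>> move_arm([
  [0,0,0.53,-1,0,0,93],
  [0,0,0.53,-1,0,0,93],
  [0,0,0.53,-1,0,0,93],
  [0,0,0.53,-1,0,0,93],
  [0,0,0.53,-1,0,0,93],
  [0,0,0.53,-1,0,0,93],
  [0,0,0.53,-1,0,0,93],
  [0,0,0.53,-1,0,0,93],
  [0,0,0.53,-1,0,0,93],
  [0,0,0.53,-1,0,0,93],
])

```text
t: 2.1
tool_pos: [0.4128, 0.2, 0.3192]
orientation: [-1.678, -2.655, 0.001]
force: [-0.1, 0.1, -0.8]
opening: 0.0932
gripper_force: 0.0
```

>>> move_arm([
  [0,0,0.53,-1,0,0,93],
  [0,0,0.53,-1,0,0,93],
  [0,0,0.53,-1,0,0,93],
  [0,0,0.53,-1,0,0,93],
  [0,0,0.53,-1,0,0,93],
  [0,0,0.53,-1,0,0,93],
  [0,0,0.53,-1,0,0,93],
  [0,0,0.53,-1,0,0,93],
  [0,0,0.53,-1,0,0,93],
  [0,0,0.53,-1,0,0,93],
])

```text
t: 3.1
tool_pos: [0.4604, -0.0421, 0.3192]
orientation: [-2.341, -2.094, 0.001]
force: [0.6, -0.9, 0.5]
opening: 0.0926
gripper_force: 0.0
```

>>> move_arm([
  [0,0,0.53,-1,0,0,93],
  [0,0,0.53,-1,0,0,93],
  [0,0,0.53,-1,0,0,93],
  [0,0,0.53,-1,0,0,93],
  [0,0,0.53,-1,0,0,93],
  [0,0,0.53,-1,0,0,93],
  [0,0,0.53,-1,0,0,93],
  [0,0,0.53,-1,0,0,93],
  [0,0,0.53,-1,0,0,93],
  [0,0,0.53,-1,0,0,93],
])

```text
t: 4.1
tool_pos: [0.3732, -0.273, 0.3191]
orientation: [-2.825, -1.372, 0.001]
force: [-0.5, 0.2, -0.3]
opening: 0.0929
gripper_force: 0.0
```

```bash
cat >> h.py <<'E'
def goal(xyz,yaw):
    """remaining total turn (units) about tool z, and shift in tool axes (units), current and after-turn frame; tool down"""
    s,m=st(); d=np.array(xyz)-s['tool_pos']
    m2=R.from_euler('z',yaw).as_matrix()@np.diag([1,-1,-1.])
    rv=R.from_matrix(m.T@m2).as_rotvec()
    print('turn',np.round(np.degrees(rv)/6,2),'shift now',np.round(m.T@d/.025,2),'after turn',np.round(m2.T@d/.025,2),'q6',s['q'][5])
E
python3 -c "
from h import *
goal((.399,-.3285,.013),.232)"
```

```text
4.1 pos [ 0.3732 -0.273   0.3191] F [-0.5  0.2 -0.3] T [-0.06  0.14  0.01] open 0.0929 0.0
[[ 0.618  0.786 -0.001]
 [ 0.786 -0.618  0.001]
 [ 0.    -0.001 -1.   ]]
turn [-0.01  0.    6.42] shift now [-1.11  2.19 12.24] after turn [ 0.49  2.4  12.25] q6 -0.07607278817563018
```

>>> move_arm([
  [0,0,0.917,0,0,0,93],
  [0,0,0.917,0,0,0,93],
  [0,0,0.917,0,0,0,93],
  [0,0,0.917,0,0,0,93],
  [0,0,0.917,0,0,0,93],
  [0,0,0.917,0,0,0,93],
  [0,0,0.917,0,0,0,93],
  [0,0,0,0.16,0.8,0.75,93],
  [0,0,0,0.16,0.8,0.75,93],
  [0,0,0,0.16,0.8,0.75,93],
])

```text
t: 5.1
tool_pos: [0.3998, -0.3283, 0.2625]
orientation: [3.12, 0.368, -0.0]
force: [0.1, -0.3, 0.3]
opening: 0.093
gripper_force: 0.0
```

>>> move_arm([
  [0,0,0,0,0,1,93],
  [0,0,0,0,0,1,93],
  [0,0,0,0,0,1,93],
  [0,0,0,0,0,1,93],
  [0,0,0,0,0,1,93],
  [0,0,0,0,0,1,93],
  [0,0,0,0,0,1,93],
  [0,0,0,0,0,1,93],
  [0,0,0,0,0,0.5,93],
  [0,0,0,0,0,0,93],
])

```text
t: 6.1
tool_pos: [0.3981, -0.3264, 0.0486]
orientation: [-3.116, -0.367, 0.004]
force: [-0.1, -0.5, 1.4]
opening: 0.0932
gripper_force: 0.0
```

```bash
python3 -c "
from h import *
goal((.399,-.3285,.013),.232)"
```

```text
6.1 pos [ 0.3981 -0.3264  0.0486] F [-0.1 -0.5  1.4] T [-0.03  0.2   0.03] open 0.0932 0.0
[[ 0.973  0.232 -0.003]
 [ 0.232 -0.973  0.003]
 [-0.002 -0.004 -1.   ]]
turn [-0.04  0.02  0.02] shift now [0.02 0.1  1.42] after turn [0.01 0.09 1.42] q6 0.5499718539451985
```

>>> move_arm([
  [0,0,0,0.02,0.1,0.5,93],
  [0,0,0,0,0,0.5,93],
  [0,0,0,0,0,0.4,93],
  [0,0,0,0,0,0,93],
  [0,0,0,0,0,0,15],
  [0,0,0,0,0,0,15],
  [0,0,0,0,0,0,15],
  [0,0,0,0,0,0,15],
  [0,0,0,0,0,0,15],
  [0,0,0,0,0,0,15],
], force=40)

```text
t: 7.1
tool_pos: [0.4007, -0.3302, 0.016]
orientation: [3.12, 0.368, 0.0]
force: [-0.3, -0.7, 0.1]
opening: 0.0495
gripper_force: 0.0
```

```bash
python3 -c "
from h import *
goal((.399,-.3285,.013),.232)"
```

```text
7.1 pos [ 0.4007 -0.3302  0.016 ] F [-0.3 -0.7  0.1] T [-0.02  0.2   0.03] open 0.0495 0.0
[[ 0.973  0.232  0.   ]
 [ 0.232 -0.973 -0.   ]
 [ 0.     0.    -1.   ]]
turn [ 0.   -0.    0.02] shift now [-0.05 -0.08  0.12] after turn [-0.05 -0.08  0.12] q6 0.5482370288854531
```

>>> move_arm([
  [0,0,0,0,0,0.08,15],
  [0,0,0,0,0,0,15],
  [0,0,0,0,0,0,15],
  [0,0,0,0,0,0,15],
  [0,0,0,0,0,0,15],
  [0,0,0,0,0,0,15],
  [0,0,0,0,0,0,15],
  [0,0,0,0,0,0,15],
  [0,0,0,0,0,0,15],
  [0,0,0,0,0,0,15],
])

```text
t: 8.1
tool_pos: [0.4006, -0.33, 0.0138]
orientation: [-3.12, -0.368, 0.0]
force: [-0.3, 0.3, -1.9]
opening: 0.0236
gripper_force: 40.0
```

```bash
python3 -c "
from h import *
st()"
```

```text
8.1 pos [ 0.4006 -0.33    0.0138] F [-0.3  0.3 -1.9] T [ 0.03  0.11 -0.03] open 0.0236 39.990851283073425
[[ 0.973  0.232 -0.   ]
 [ 0.232 -0.973  0.   ]
 [-0.    -0.    -1.   ]]
```

>>> move_arm([
  [0,0,0,0,0,-1,15],
  [0,0,0,0,0,-1,15],
  [0,0,0.277,0,0,-1,15],
  [0,0,0.277,0,0,-1,15],
  [0,0,0.277,0,0,-1,15],
  [0,0,0.277,0,0,-1,15],
  [0,0,0.277,0,0,-1,15],
  [0,0,0.277,0,0,-1,15],
  [0,0,0.277,0,0,-1,15],
  [0,0,0.277,0,0,-1,15],
])

```text
t: 9.1
tool_pos: [0.4005, -0.3299, 0.2648]
orientation: [-3.141, -0.002, 0.0]
force: [0.3, -0.2, -2.4]
opening: 0.0236
gripper_force: 40.0
```

>>> move_arm([
  [0,0,0,0,0,-1,15],
  [0,0,0,0,0,-1,15],
  [0,0,0,0,-1,0,15],
  [0,0,0,0,-1,0,15],
  [0,0,0,0,-1,0,15],
  [0,0,0,0,-1,0,15],
  [0,0,0,0,-1,0,15],
  [0,0,0,0,-1,0,15],
  [0,0,0,0,-1,0,15],
  [0,0,0,0,-1,0,15],
])

```text
t: 10.1
tool_pos: [0.3999, -0.1291, 0.3138]
orientation: [-3.142, -0.004, -0.0]
force: [0.7, 0.4, -1.6]
opening: 0.0238
gripper_force: 40.0
```

>>> move_arm([
  [0,0,0,0,-1,0,15],
  [0,0,0,0,-1,0,15],
  [0,0,0,0,-1,0,15],
  [0,0,0,0,-1,0,15],
  [0,0,0,0,-1,0,15],
  [0,0,0,0,-1,0,15],
  [0,0,0,0,-1,0,15],
  [0,0,0,0,-1,0,15],
  [0,0,0,0,-1,0,15],
  [0,0,0,0,-1,0,15],
])

```text
t: 11.1
tool_pos: [0.3992, 0.1209, 0.3138]
orientation: [-3.142, -0.004, -0.0]
force: [0.4, 0.1, -2.2]
opening: 0.0237
gripper_force: 40.0
```

```bash
python3 -c "
from h import *
goal((.305,.315,.11),0.)"
```

```text
11.1 pos [0.3992 0.1209 0.3138] F [ 0.4  0.1 -2.2] T [0.04 0.17 0.03] open 0.0237 39.98998045921326
[[ 1.     0.003  0.   ]
 [ 0.003 -1.     0.   ]
 [ 0.    -0.    -1.   ]]
turn [-0.   -0.    0.02] shift now [-3.75 -7.77  8.15] after turn [-3.77 -7.76  8.15] q6 1.739253121886684
```

>>> move_arm([
  [0,0,0,-0.94,-1,0,15],
  [0,0,0,-0.94,-1,0,15],
  [0,0,0,-0.94,-1,0,15],
  [0,0,0,-0.94,-1,0,15],
  [0,0,0,0,-1,0,15],
  [0,0,0,0,-1,0,15],
  [0,0,0,0,-1,1,15],
  [0,0,0,0,-0.77,1,15],
  [0,0,0,0,0,1,15],
  [0,0,0,0,0,1,15],
])

```text
t: 12.1
tool_pos: [0.3046, 0.3143, 0.2127]
orientation: [3.141, 0.006, -0.001]
force: [-0.2, -0.5, -2.0]
opening: 0.0236
gripper_force: 40.0
```

>>> move_arm([
  [0,0,0,0,0,1,15],
  [0,0,0,0,0,1,15],
  [0,0,0,0,0,1,15],
  [0,0,0,0,0,1,15],
  [0,0,0,0,0,0.8,15],
  [0,0,0,0,0,0.6,15],
  [0,0,0,0,0,0,15],
  [0,0,0,0,0,0,15],
  [0,0,0,0,0,0,15],
  [0,0,0,0,0,0,15],
])

```text
t: 13.1
tool_pos: [0.3058, 0.3145, 0.0801]
orientation: [-3.14, -0.004, -0.003]
force: [-0.9, -0.2, -1.8]
opening: 0.0234
gripper_force: 40.0
```

```bash
python3 - <<'E'
from h import *
import pickle
st()
a=read_camera('top');b=read_camera('side');pickle.dump((a,b),open('c1.pkl','wb'))
f=a['frame'][:,:,::-1][195:295,75:165];g=b['frame'][:,:,::-1][290:400,200:350]
f=cv2.resize(f,None,fx=4.4,fy=4.4,interpolation=cv2.INTER_CUBIC)
cv2.imwrite('pics/d1.png',f)
cv2.imwrite('pics/d2.png',cv2.resize(g,None,fx=5,fy=5,interpolation=cv2.INTER_CUBIC))
E
```

```text
13.1 pos [0.3058 0.3145 0.0801] F [-0.9 -0.2 -1.8] T [ 0.01  0.13 -0.  ] open 0.0234 39.990856647491455
[[ 1.     0.003  0.002]
 [ 0.003 -1.     0.001]
 [ 0.002 -0.001 -1.   ]]
```

View pics/d1.png

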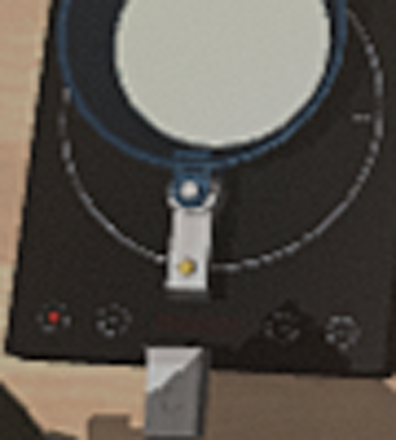

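View pics/d2.png

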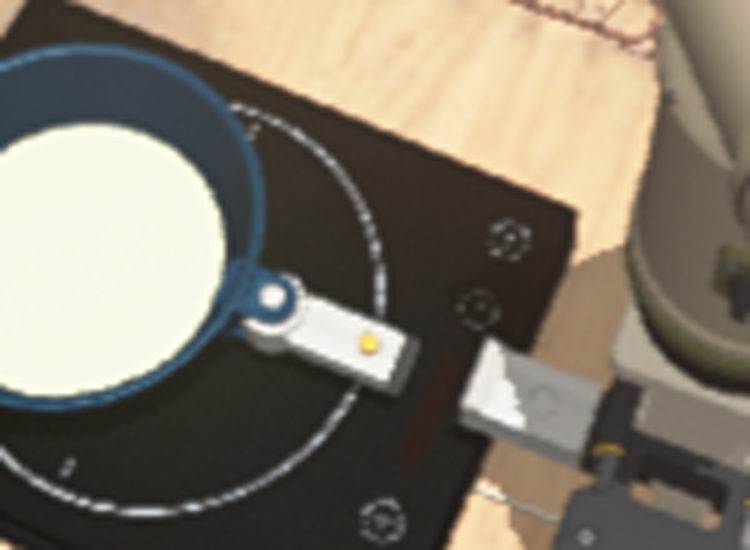

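Handle mouth in top crop spans (146..209, 348), stub tip at (165..209, 291): roughly in line, mouth slightly left. Measuring edges precisely in rectified views.

```bash
cat > edge.py <<'E'
from meas import *
import pickle
def rect(c,x0,x1,y0,y1,z,s=.0005):
    xs=np.arange(x0,x1,s);ys=np.arange(y0,y1,s)
    X,Y=np.meshgrid(xs,ys,indexing='ij');pts=np.stack([X,Y,np.full_like(X,z)],-1).reshape(-1,3)
    K=np.array([[c['fx'],0,c['cx']],[0,c['fy'],c['cy']],[0,0,1]])
    uv=cv2.projectPoints(pts,np.ravel(c['rvec']),np.ravel(c['tvec']),K,None)[0].reshape(X.shape+(2,)).astype(np.float32)
    g=cv2.cvtColor(c['frame'],cv2.COLOR_RGB2GRAY).astype(np.float32)
    return xs,ys,cv2.remap(g,uv[...,0],uv[...,1],cv2.INTER_CUBIC)
def edges(c,x0,x1,y0,y1,z,step=8,kmax=None):
    xs,ys,im=rect(c,x0,x1,y0,y1,z); im=cv2.GaussianBlur(im,(5,9),0)
    out=[]
    for i in range(0,len(xs),step):
        d=np.gradient(im[i]); l=np.argmax(d); r=np.argmin(d); out.append((xs[i],ys[l],ys[r],ys[r]-ys[l]))
    return np.array(out)
if __name__=='__main__':
    a,b=pickle.load(open('c1.pkl','rb'))
    np.set_printoptions(precision=4,suppress=True)
    for n,c in(('top',a),('side',b)):
        e=edges(c,.434,.474,.285,.345,.075);print(n,'stub\n',e)
        A=np.c_[e[:,0]-.45,np.ones(len(e))];print('L',np.linalg.lstsq(A,e[:,1],rcond=None)[0],'R',np.linalg.lstsq(A,e[:,2],rcond=None)[0])
        e=edges(c,.36,.40,.28,.35,.0868);print(' handle\n',e)
E
python3 edge.py
```

```text
top stub
 [[0.434  0.3055 0.329  0.0235]
 [0.438  0.306  0.329  0.023 ]
 [0.442  0.306  0.328  0.022 ]
 [0.446  0.3065 0.3285 0.022 ]
 [0.45   0.3065 0.328  0.0215]
 [0.454  0.3055 0.3285 0.023 ]
 [0.458  0.305  0.3285 0.0235]
 [0.462  0.305  0.3285 0.0235]
 [0.466  0.3055 0.327  0.0215]
 [0.47   0.3055 0.3275 0.022 ]]
L [-0.0212  0.3057] R [-0.0371  0.3283]
 handle
 [[ 0.36    0.3015  0.3385  0.037 ]
 [ 0.364   0.3015  0.2975 -0.004 ]
 [ 0.368   0.302   0.296  -0.006 ]
 [ 0.372   0.302   0.296  -0.006 ]
 [ 0.376   0.3265  0.296  -0.0305]
 [ 0.38    0.3205  0.2965 -0.024 ]
 [ 0.384   0.317   0.297  -0.02  ]
 [ 0.388   0.311   0.3315  0.0205]
 [ 0.392   0.3075  0.3325  0.025 ]
 [ 0.396   0.303   0.3325  0.0295]
 [ 0.4     0.3015  0.3335  0.032 ]]
side stub
 [[0.434  0.3055 0.3265 0.021 ]
 [0.438  0.305  0.327  0.022 ]
 [0.442  0.3045 0.327  0.0225]
 [0.446  0.3045 0.327  0.0225]
 [0.45   0.3045 0.3265 0.022 ]
 [0.454  0.3045 0.3265 0.022 ]
 [0.458  0.3045 0.3265 0.022 ]
 [0.462  0.3045 0.3265 0.022 ]
 [0.466  0.3045 0.3265 0.022 ]
 [0.47   0.304  0.3265 0.0225]]
L [-0.0258  0.3047] R [-0.0114  0.3267]
 handle
 [[ 0.36    0.336   0.329  -0.007 ]
 [ 0.364   0.3355  0.329  -0.0065]
 [ 0.368   0.3355  0.329  -0.0065]
 [ 0.372   0.336   0.3295 -0.0065]
 [ 0.376   0.3225  0.329   0.0065]
 [ 0.38    0.3175  0.329   0.0115]
 [ 0.384   0.2995  0.329   0.0295]
 [ 0.388   0.3     0.329   0.029 ]
 [ 0.392   0.299   0.3285  0.0295]
 [ 0.396   0.2985  0.328   0.0295]
 [ 0.4     0.298   0.329   0.031 ]]
```

```bash
python3 - <<'E'
from edge import *
a,b=pickle.load(open('c1.pkl','rb'))
for c in (a,b):
    p=cloud(c)
    for x0 in (.362,.368,.374,.380,.386,.392): print(x0,np.round(np.median(p[sel(p,(x0,x0+.006),(.305,.325),(.08,.1))][:,2]),4),end=' ')
    q=p[sel(p,(.435,.442),(.309,.323),(.07,.079))][:,2];r=p[sel(p,(.45,.47),(.309,.323),(.07,.079))][:,2]
    print('stub',np.median(q),np.median(r), 'glass by', np.median(p[sel(p,(.42,.47),(.33,.36),(.03,.05))][:,2]))
    xs,ys,im=rect(c,.41,.45,.309,.323,.075); m=im.mean(1); print('tip edge x',xs[np.argmax(np.gradient(m))])
    xs,ys,im=rect(c,.38,.43,.309,.323,.092); m=im.mean(1); print('lip edge x',xs[np.argmin(np.gradient(m))])
E
```

```text
0.362 0.0862 0.368 0.0874 0.374 0.0873 0.38 0.0872 0.386 0.0862 0.392 0.0887 stub 0.07323865169563662 0.0746227028042652 glass by 0.039650369083304576
tip edge x 0.4345
lip edge x 0.3995
0.362 0.0872 0.368 0.0872 0.374 0.0871 0.38 0.0868 0.386 0.0872 0.392 0.0907 stub 0.07508281834343168 0.07443864438761666 glass by 0.03970646175059
tip edge x 0.4335
lip edge x 0.3995
```

>>> move_arm([
  [0,0,0.25,0,0,0,15],
  [0,0,0,0,-0.18,0.15,15],
  [0,0,0,0,0,0.2,15],
  [0,0,0,0.2,0,0,15],
  [0,0,0,0.2,0,0,15],
  [0,0,0,0.2,0,0,15],
  [0,0,0,0.2,0,0,15],
  [0,0,0,0,0,0,15],
  [0,0,0,0,0,0,15],
  [0,0,0,0,0,0,15],
])

```text
t: 14.2
tool_pos: [0.325, 0.3178, 0.0701]
orientation: [3.141, -0.037, -0.0]
force: [0.4, -0.7, -1.8]
opening: 0.0239
gripper_force: 40.0
```

```bash
cat > chk.py <<'E'
from edge import *
np.set_printoptions(precision=4,suppress=True)
s,m=st();yaw=np.arctan2(m[1,0],m[0,0]);print('yaw',yaw,'mouth',s['tool_pos']+m@[.097,0,.0028])
a=read_camera('top');b=read_camera('side');pickle.dump((a,b),open('c2.pkl','wb'))
x=s['tool_pos'][0]+.08
for n,c in(('top',a),('side',b)):
    e=edges(c,x+.046 if x<.4 else x+.02,.474,.285,.345,.075)
    A=np.c_[e[:,0]-.432,np.ones(len(e))];print(n,'stub L',np.linalg.lstsq(A,e[:,1],rcond=None)[0],'R',np.linalg.lstsq(A,e[:,2],rcond=None)[0])
    print(edges(c,x-.02,x+.02,.28,.35,s['tool_pos'][2]-.0028+.0095))
    p=cloud(c);print('z sock',np.median(p[sel(p,(x-.025,x-.005),(.305,.325),(.07,.1))][:,2]),'stub',np.median(p[sel(p,(.455,.472),(.309,.323),(.07,.079))][:,2]))
E
python3 chk.py
```

```text
14.2 pos [0.325  0.3178 0.0701] F [ 0.4 -0.7 -1.8] T [-0.01  0.2  -0.  ] open 0.0239 39.99074935913086
[[ 1.    -0.024 -0.   ]
 [-0.024 -1.    -0.   ]
 [-0.     0.    -1.   ]]
yaw -0.023804979130336502 mouth [0.422  0.3155 0.0672]
top stub L [-0.0563  0.3071] R [0.081  0.3259]
[[ 0.385   0.332   0.321  -0.011 ]
 [ 0.389   0.304   0.321   0.017 ]
 [ 0.393   0.303   0.3335  0.0305]
 [ 0.397   0.3285  0.3335  0.005 ]
 [ 0.401   0.3225  0.3335  0.011 ]
 [ 0.405   0.319   0.3335  0.0145]
 [ 0.409   0.3135  0.332   0.0185]
 [ 0.413   0.3035  0.3325  0.029 ]
 [ 0.417   0.3035  0.334   0.0305]
 [ 0.421   0.3485  0.307  -0.0415]
 [ 0.425   0.2825  0.294   0.0115]]
z sock 0.07654878701149669 stub 0.07323400336111459
side stub L [-0.035   0.3053] R [0.0529 0.3252]
[[0.385  0.3015 0.3375 0.036 ]
 [0.389  0.3015 0.3375 0.036 ]
 [0.393  0.301  0.3375 0.0365]
 [0.397  0.301  0.3305 0.0295]
 [0.401  0.301  0.3305 0.0295]
 [0.405  0.301  0.3305 0.0295]
 [0.409  0.3005 0.3305 0.03  ]
 [0.413  0.2995 0.3295 0.03  ]
 [0.417  0.2985 0.3305 0.032 ]
 [0.421  0.299  0.3305 0.0315]
 [0.425  0.309  0.3175 0.0085]]
z sock 0.07700593361017391 stub 0.07454300148848238
```

>>> move_arm([
  [0,0,0,0.0,-0.012,-0.04,15],
  [0,0,0,0.08,0,0,15],
  [0,0,0,0.08,0,0,15],
  [0,0,0,0.08,0,0,15],
  [0,0,0,0.08,0,0,15],
  [0,0,0,0.08,0,0,15],
  [0,0,0,0.08,0,0,15],
  [0,0,0,0,0,0,15],
  [0,0,0,0,0,0,15],
  [0,0,0,0,0,0,15],
])

```text
t: 15.3
tool_pos: [0.3371, 0.3179, 0.0711]
orientation: [3.141, -0.037, -0.0]
force: [0.2, 0.4, -1.6]
opening: 0.0238
gripper_force: 40.0
```

```bash
python3 chk.py
```

```text
15.3 pos [0.3371 0.3179 0.0711] F [ 0.2  0.4 -1.6] T [0.01 0.17 0.01] open 0.0238 39.99084770679474
[[ 1.    -0.024 -0.   ]
 [-0.024 -1.    -0.   ]
 [-0.     0.    -1.   ]]
yaw -0.023683151460132595 mouth [0.434  0.3156 0.0683]
top stub L [-0.0129  0.306 ] R [-0.025   0.3287]
[[0.3971 0.3035 0.333  0.0295]
 [0.4011 0.303  0.3335 0.0305]
 [0.4051 0.303  0.3335 0.0305]
 [0.4091 0.327  0.3335 0.0065]
 [0.4131 0.324  0.332  0.008 ]
 [0.4171 0.3035 0.3325 0.029 ]
 [0.4211 0.3145 0.333  0.0185]
 [0.4251 0.3055 0.333  0.0275]
 [0.4291 0.3045 0.3335 0.029 ]
 [0.4331 0.3045 0.3265 0.022 ]
 [0.4371 0.305  0.3285 0.0235]]
z sock 0.07749046287764713 stub 0.07435988740616885
side stub L [-0.0189  0.3049] R [-0.0068  0.3267]
[[0.3971 0.301  0.338  0.037 ]
 [0.4011 0.3015 0.3375 0.036 ]
 [0.4051 0.301  0.3375 0.0365]
 [0.4091 0.301  0.3305 0.0295]
 [0.4131 0.3015 0.3305 0.029 ]
 [0.4171 0.301  0.3305 0.0295]
 [0.4211 0.3005 0.3305 0.03  ]
 [0.4251 0.2995 0.3295 0.03  ]
 [0.4291 0.299  0.329  0.03  ]
 [0.4331 0.3065 0.3275 0.021 ]
 [0.4371 0.306  0.328  0.022 ]]
z sock 0.07776039393466319 stub 0.0747495981389327
```

>>> move_arm([
  [0,0,0,0.06,0,0,15],
  [0,0,0,0.06,0,0,15],
  [0,0,0,0.06,0,0,15],
  [0,0,0,0.06,0,0,15],
  [0,0,0,0.06,0,0,15],
  [0,0,0,0.06,0,0,15],
  [0,0,0,0,0,0,15],
  [0,0,0,0,0,0,15],
  [0,0,0,0,0,0,15],
  [0,0,0,0,0,0,15],
])

```text
t: 16.4
tool_pos: [0.3461, 0.3177, 0.0711]
orientation: [3.141, -0.037, -0.0]
force: [0.7, -0.4, -2.4]
opening: 0.0237
gripper_force: 40.0
```

```bash
python3 -c "
from h import *
st()"
```

```text
16.4 pos [0.3461 0.3177 0.0711] F [ 0.7 -0.4 -2.4] T [ 0.01  0.21 -0.01] open 0.0237 39.990894198417664
[[ 1.    -0.024 -0.   ]
 [-0.024 -1.    -0.   ]
 [-0.     0.    -1.   ]]
```

>>> move_arm([
  [0,0,0,0.06,0,0,15],
  [0,0,0,0.06,0,0,15],
  [0,0,0,0.06,0,0,15],
  [0,0,0,0.06,0,0,15],
  [0,0,0,0.06,0,0,15],
  [0,0,0,0.06,0,0,15],
  [0,0,0,0.06,0,0,15],
  [0,0,0,0.06,0,0,15],
  [0,0,0,0,0,0,15],
  [0,0,0,0,0,0,15],
])

```text
t: 17.4
tool_pos: [0.3584, 0.3175, 0.0713]
orientation: [-3.141, 0.037, -0.001]
force: [-2.7, -0.1, 0.0]
opening: 0.024
gripper_force: 40.0
```

```bash
python3 chk.py
```

```text
17.4 pos [0.3584 0.3175 0.0713] F [-2.7 -0.1  0. ] T [ 0.    0.3  -0.06] open 0.024 39.99217629432678
[[ 1.    -0.024  0.   ]
 [-0.024 -1.     0.   ]
 [ 0.    -0.    -1.   ]]
yaw -0.023703771799392363 mouth [0.4554 0.3152 0.0686]
top stub L [0.05   0.3036] R [-0.15    0.3329]
[[0.4184 0.304  0.332  0.028 ]
 [0.4224 0.304  0.333  0.029 ]
 [0.4264 0.3285 0.3335 0.005 ]
 [0.4304 0.329  0.3335 0.0045]
 [0.4344 0.327  0.3335 0.0065]
 [0.4384 0.3185 0.333  0.0145]
 [0.4424 0.303  0.332  0.029 ]
 [0.4464 0.3085 0.3325 0.024 ]
 [0.4504 0.3045 0.334  0.0295]
 [0.4544 0.3045 0.328  0.0235]
 [0.4584 0.304  0.3275 0.0235]]
z sock 0.07885318213218072 stub 0.07445782524113306
side stub L [-0.0375  0.3056] R [-0.0375  0.3278]
[[0.4184 0.301  0.3375 0.0365]
 [0.4224 0.301  0.337  0.036 ]
 [0.4264 0.3005 0.3365 0.036 ]
 [0.4304 0.3005 0.33   0.0295]
 [0.4344 0.3005 0.33   0.0295]
 [0.4384 0.3    0.33   0.03  ]
 [0.4424 0.3    0.33   0.03  ]
 [0.4464 0.3    0.3295 0.0295]
 [0.4504 0.299  0.33   0.031 ]
 [0.4544 0.3055 0.331  0.0255]
 [0.4584 0.306  0.328  0.022 ]]
z sock 0.07888990493236571 stub 0.07425273371129819
```

>>> move_arm([
  [0,0,0,0.06,0,0,15],
  [0,0,0,0.06,0,0,15],
  [0,0,0,0.06,0,0,15],
  [0,0,0,0.06,0,0,15],
  [0,0,0,0.06,0,0,15],
  [0,0,0,0.06,0,0,15],
  [0,0,0,0.06,0,0,15],
  [0,0,0,0.06,0,0,15],
  [0,0,0,0.06,0,0,15],
  [0,0,0,0,0,0,15],
])

```text
t: 18.5
tool_pos: [0.3719, 0.3171, 0.0712]
orientation: [-3.141, 0.037, -0.001]
force: [-0.7, -0.1, 1.2]
opening: 0.0234
gripper_force: 40.0
```

```bash
cat > b.py <<'E'
from edge import *
np.set_printoptions(precision=4,suppress=True)
s,m=st();print('mouth',s['tool_pos']+m@[.097,0,.0028])
import sys
a=read_camera('top');b=read_camera('side');pickle.dump((a,b),open('c2.pkl','wb'))
for c in (a,b):
    p=cloud(c); q=p[sel(p,(.44,.70),(.2,.43),(.079,.09))]
    x0=.5865-float(sys.argv[1]) if len(sys.argv)>1 else .5865
    for _ in range(3):
        d=np.hypot(q[:,0]-x0,q[:,1]-.315); r=q[abs(d-.083)<.006]
        sol=least_squares(lambda s:np.hypot(r[:,0]-s[0],r[:,1]-s[1])-.0835,[x0,.315],loss='soft_l1',f_scale=.001).x
        x0=sol[0]
    x=s['tool_pos'][0]
    f=c['frame'].astype(int);y=(f[...,0]>150)&(f[...,1]>110)&(f[...,2]<110)&sel(p,(x+.03,x+.13),(.30,.335),(.05,.1))
    print('pan',sol,'brass px',y.sum(),p[y].mean(0) if y.any() else '')
    g=sel(p,(x+.04,x+.13),(.309,.323),(.07,.1)); h=p[g]
    xs,ys,im=rect(c,x+.08,x+.11,.310,.322,s['tool_pos'][2]+.0122); print('lip x',xs[np.argmax(abs(np.gradient(cv2.GaussianBlur(im,(1,5),0).mean(1))))])
E
python3 b.py
```

```text
18.5 pos [0.3719 0.3171 0.0712] F [-0.7 -0.1  1.2] T [ 0.01 -0.04 -0.  ] open 0.0234 39.992161989212036
[[ 1.    -0.024  0.   ]
 [-0.024 -1.     0.   ]
 [ 0.    -0.    -1.   ]]
mouth [0.4689 0.3148 0.0684]
pan [0.5866 0.3148] brass px 0 
lip x 0.48043283213635163
pan [0.5847 0.3153] brass px 0 
lip x 0.47993283213635163
```

>>> move_arm([
  [0,0,0,0.04,0,0,15],
  [0,0,0,0.04,0,0,15],
  [0,0,0,0.04,0,0,15],
  [0,0,0,0.04,0,0,15],
  [0,0,0,0.04,0,0,15],
  [0,0,0,0,0,0,15],
  [0,0,0,0,0,0,15],
  [0,0,0,0,0,0,15],
  [0,0,0,0,0,0,15],
  [0,0,0,0,0,0,15],
])

```text
t: 19.6
tool_pos: [0.3768, 0.317, 0.0712]
orientation: [-3.141, 0.037, -0.0]
force: [1.1, 0.3, 2.2]
opening: 0.0235
gripper_force: 40.0
```

```bash
python3 b.py
```

```text
19.6 pos [0.3768 0.317  0.0712] F [1.1 0.3 2.2] T [-0.02 -0.07 -0.01] open 0.0235 39.99240159988403
[[ 1.    -0.024  0.   ]
 [-0.024 -1.     0.   ]
 [ 0.    -0.    -1.   ]]
mouth [0.4737 0.3147 0.0684]
pan [0.5858 0.3146] brass px 0 
lip x 0.48076307237248034
pan [0.5847 0.3151] brass px 5 [0.4439 0.3152 0.0764]
lip x 0.48026307237248034
```

>>> move_arm([
  [0,0,0,0.03,0,0,15],
  [0,0,0,0.03,0,0,15],
  [0,0,0,0.03,0,0,15],
  [0,0,0,0,0,0,15],
  [0,0,0,0,0,0,15],
  [0,0,0,0,0,0,15],
  [0,0,0,0,0,0,15],
  [0,0,0,0,0,0,15],
  [0,0,0,0,0,0,15],
  [0,0,0,0,0,0,15],
])

```text
t: 20.7
tool_pos: [0.3789, 0.317, 0.0712]
orientation: [-3.141, 0.037, -0.0]
force: [0.1, 0.3, 1.6]
opening: 0.0237
gripper_force: 40.0
```

```bash
python3 b.py
```

```text
20.7 pos [0.3789 0.317  0.0712] F [0.1 0.3 1.6] T [-0.05 -0.06 -0.05] open 0.0237 39.99222278594971
[[ 1.    -0.024  0.   ]
 [-0.024 -1.     0.   ]
 [ 0.    -0.    -1.   ]]
mouth [0.4759 0.3147 0.0684]
pan [0.586  0.3146] brass px 0 
lip x 0.4809206943432609
pan [0.5846 0.3152] brass px 8 [0.4449 0.3155 0.0758]
lip x 0.4804206943432609
```

>>> move_arm([
  [0,0,0,0.03,0,0,15],
  [0,0,0,0.03,0,0,15],
  [0,0,0,0.03,0,0,15],
  [0,0,0,0,0,0,15],
  [0,0,0,0,0,0,15],
  [0,0,0,0,0,0,15],
  [0,0,0,0,0,0,15],
  [0,0,0,0,0,0,15],
  [0,0,0,0,0,0,15],
  [0,0,0,0,0,0,15],
])

```text
t: 21.8
tool_pos: [0.381, 0.3169, 0.0711]
orientation: [3.141, -0.037, -0.0]
force: [0.5, -0.6, -1.5]
opening: 0.0238
gripper_force: 40.0
```

```bash
python3 b.py; python3 -c "
from h import *
import pickle
a,b=pickle.load(open('c2.pkl','rb'))
f=a['frame'][:,:,::-1][215:285,95:150];g=b['frame'][:,:,::-1][325:395,225:310]
cv2.imwrite('pics/e1.png',cv2.resize(np.hstack([f,g]),None,fx=5.6,fy=5.6,interpolation=cv2.INTER_CUBIC))"
```

```text
21.8 pos [0.381  0.3169 0.0711] F [ 0.5 -0.6 -1.5] T [-0.    0.19 -0.05] open 0.0238 39.991037249565125
[[ 1.    -0.024 -0.   ]
 [-0.024 -1.    -0.   ]
 [-0.     0.    -1.   ]]
mouth [0.478  0.3146 0.0682]
pan [0.5861 0.3145] brass px 0 
lip x 0.48048388696111516
pan [0.5846 0.3152] brass px 12 [0.4458 0.3153 0.0792]
lip x 0.47998388696111516
```

View pics/e1.png

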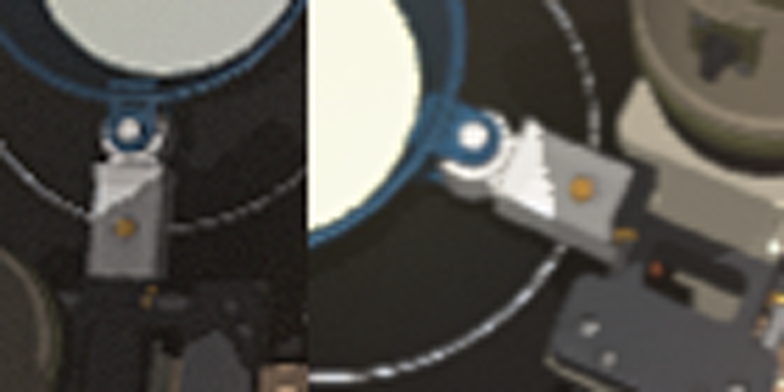

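The button (crop (582,188) and (125,229)) stands up in the hole (z 0.079) and the pan has not moved; now draw it ~42 mm.

>>> move_arm([
  [0,0,0,-0.04,0,0,15],
  [0,0,0,-0.08,0,0,15],
  [0,0,0,-0.1,0.005,0,15],
  [0,0,0,-0.1,0.005,0,15],
  [0,0,0,-0.1,0.005,0,15],
  [0,0,0,-0.1,0.005,0,15],
  [0,0,0,-0.1,0.005,0,15],
  [0,0,0,-0.1,0.005,0,15],
  [0,0,0,-0.06,0,0,15],
  [0,0,0,-0.02,0,0,15],
])

```text
t: 22.9
tool_pos: [0.3637, 0.317, 0.0722]
orientation: [-3.14, 0.038, -0.009]
force: [12.3, 0.2, -5.3]
opening: 0.0238
gripper_force: 40.0
```

```bash
python3 b.py .018
```

```text
22.9 pos [0.3637 0.317  0.0722] F [12.3  0.2 -5.3] T [-0.06 -1.63 -0.01] open 0.0238 39.98912215232849
[[ 1.    -0.024  0.005]
 [-0.024 -1.     0.001]
 [ 0.005 -0.002 -1.   ]]
mouth [0.4607 0.3147 0.0699]
pan [0.5692 0.3146] brass px 0 
lip x 0.46366547705331035
pan [0.5677 0.3149] brass px 10 [0.4299 0.3157 0.0789]
lip x 0.46366547705331035
```

>>> move_arm([
  [0,0,0,-0.06,0,0,15],
  [0,0,0,-0.12,0.01,0,15],
  [0,0,0,-0.12,0.01,0,15],
  [0,0,0,-0.12,0.01,0,15],
  [0,0,0,-0.12,0.01,0,15],
  [0,0,0,-0.12,0.01,0,15],
  [0,0,0,-0.12,0.01,0,15],
  [0,0,0,-0.12,0.01,0,15],
  [0,0,0,-0.06,0,0,15],
  [0,0,0,-0.01,0,0,15],
])

```text
t: 24.0
tool_pos: [0.3393, 0.3159, 0.0722]
orientation: [-3.14, 0.037, -0.008]
force: [11.7, 0.1, -5.0]
opening: 0.024
gripper_force: 40.0
```

```bash
python3 b.py .041
```

```text
24.0 pos [0.3393 0.3159 0.0722] F [11.7  0.1 -5. ] T [ 0.04 -1.56  0.  ] open 0.024 39.98919367790222
[[ 1.    -0.024  0.005]
 [-0.024 -1.     0.002]
 [ 0.005 -0.002 -1.   ]]
mouth [0.4363 0.3136 0.0699]
pan [0.5452 0.3144] brass px 0 
lip x 0.4397787457290451
pan [0.5438 0.3151] brass px 11 [0.4055 0.3149 0.0793]
lip x 0.4392787457290451
```

>>> move_arm([
  [0,0,0,0.03,0,0,15],
  [0,0,0,0.03,0,0,15],
  [0,0,0,0.02,0,0,15],
  [0,0,0,0,0,0,15],
  [0,0,0,0,0,0,50],
  [0,0,0,0,0,0,60],
  [0,0,0,0,0,0,60],
  [0,0,0,0,0,0,60],
  [0,0,0,0,0,0,60],
  [0,0,0,0,0,0,60],
])

```text
t: 25.1
tool_pos: [0.3387, 0.3154, 0.0711]
orientation: [3.141, -0.037, -0.0]
force: [-0.2, -0.6, 0.8]
opening: 0.0598
gripper_force: 0.0
```

>>> move_arm([
  [0,0,0,0,0,0,60],
  [0,0,0,0,0,-0.2,60],
  [0,0,0,0,0,-0.5,60],
  [0,0,0,0,0,-1,60],
  [0,0,0,0,0,-1,60],
  [0,0,0,0,0,-1,60],
  [0,0,0,0,0,-1,60],
  [0,0,0,0,0,-1,60],
  [0,0,0,0,0,0,60],
  [0,0,0,0,0,0,60],
])

```text
t: 26.1
tool_pos: [0.3393, 0.3157, 0.2148]
orientation: [-3.14, 0.037, -0.003]
force: [-0.4, -0.2, -0.1]
opening: 0.0601
gripper_force: 0.0
```

```bash
python3 b.py .041; python3 -c "
from h import *
import pickle
a,b=pickle.load(open('c2.pkl','rb'))
g=b['frame'][:,:,::-1][290:400,155:320]
cv2.imwrite('pics/f1.png',cv2.resize(g,None,fx=4.8,fy=4.8,interpolation=cv2.INTER_CUBIC))"
```

```text
26.1 pos [0.3393 0.3157 0.2148] F [-0.4 -0.2 -0.1] T [-0.02  0.14  0.01] open 0.0601 0.0
[[ 1.    -0.024  0.002]
 [-0.024 -1.     0.001]
 [ 0.002 -0.001 -1.   ]]
mouth [0.4363 0.3134 0.2122]
pan [0.546  0.3147] brass px 0 
lip x 0.42580482889692967
pan [0.5439 0.3152] brass px 4 [0.4061 0.3153 0.078 ]
lip x 0.4478048288969297
```

View pics/f1.png

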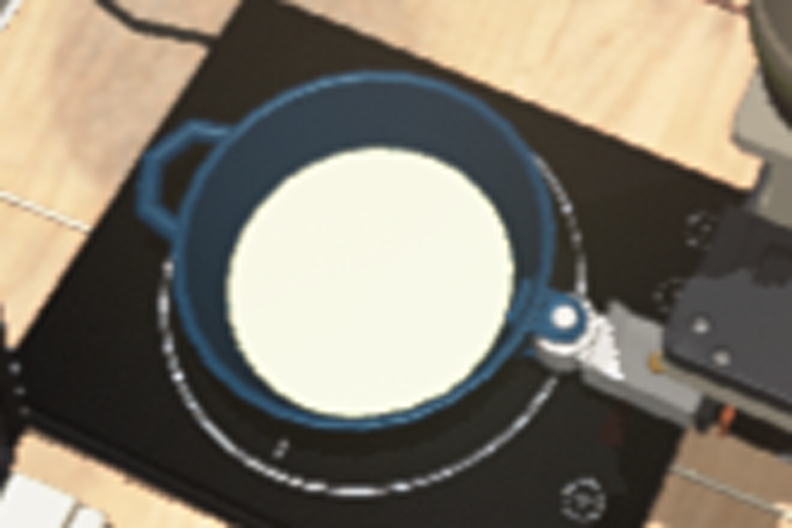

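The skillet stands in the ring, handle home on the stub (mouth at (605,340)), button visible at (655,362), gripper clear above. Handing in.

```bash
python3 -c "
from plant import *
print(close_job())"
```

```text
the job is handed in; nothing more can be done
None
```

The handle is locked home on the stub with the button up, the skillet stands within about 1–2 mm of the ring's centre by both cameras, the gripper is open and clear, and the job was handed in at about 26 s (no verdict returned).

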